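Tip the bulb socket test block socket-up

TASK

The wooden test block with the round brass bulb socket is standing on end: tip it over its lower edge a quarter turn so that it lies on its black rubber base, socket facing straight up, wholly on the blue bench mat. Tip it without picking it up off the mat, and leave its twin, the wooden block with the fuse clips, and the green glass bulb where they stand.

Things in the scene. Friction and masses are not known exactly. Their poses are not given: they have to be found in the camera images.
- socket_block_center (a point): Centre of the loose pale wooden socket block (0.25 kg), at first on end: 46 mm deep (x) x 64 wide (y) x 92 tall (z up). Its +x face, 23 mm from the centre, has a brass socket mid-face, 24 mm across, 6 proud; its -x face is the black rubber base. +x starts pointing away from the robot within 50 deg and must end up. Pushed near its top on the +x face it tips without sliding; past 30 deg it falls on its base.
- fuse_block_center (a point): Centre of the fuse block, a loose wooden block of the same size, colour, rubber base and axes, also standing on end on the mat; its +x face has two small steel clips with a glass fuse instead of the socket. Leave it alone. The two blocks stand side by side, about 220 mm apart, either way round.
- bulb_center (a point): Centre of the green glass bulb with brass base, 27 mm across and 50 mm tall, loose, standing on the mat between the two blocks and nearer its far edge; z up. Leave it alone.
- mat: Blue bench mat fixed to the white enamel top, 280 mm (its x) by 440 mm (its y), 3 mm thick; origin at the centre of its underside, at the height of the work surface.
Things that resemble listed ones, but are neither listed nor needed, are in the scene too. Leave any orange look-alike of the part that bears socket_block_center alone.

How it is judged:
By the outcome, as a careful person would: the job done as asked, in the order asked, and still so for the second after the job is handed in, with the robot touching nothing.
It also fails if it takes over 29 s, if anything falls off the work surface, if the arm or the gripper's body presses on something with over 40 N, if the wrist force passes 120 N, or if a joint passes its speed limit or range.

ROBOT

A 6-joint arm with a two-finger parallel gripper is mounted at the origin on the work surface. World frame = base frame: x ahead of the robot, y to its left, z up, the work surface at z = 0. Lengths are in m, angles in rad, forces in N, time in s.
With the tool pointing down it reaches from about 0.375 to 0.9 m from the base axis. Payload 3.1 kg.
Tool frame: the origin (TCP) lies on the centre line of the jaws, within the pads' length; the fingertips stand ahead of it and the grasp point (between the pads) lies 3 mm ahead of it (robot.tip_reach is the z of the fingertips in the tool frame, in m); z points along the fingers, y is the line along which they close (so a half turn about z gives the same grasp; the last joint's range is limited). The gripper opens to 87 mm and grips with 3 to 60 N. Pads are 19 mm wide; open, the fingers measure 117 mm over their backs; the gripper's body (75 mm by 190 mm) begins 51 mm behind the grasp point.
Start: joints at [-1.377, 0.527, 1.433, -0, 1.181, -0.178], TCP at [0.228, -0.582, 0.213] pointing down, gripper open.
Joint ranges: [-3.08, 3.08], [-0.75, 2.2], [0.22, 2.44], [-1.43, 4.57], [0, 2.65], [-2.85, 2.85]. Speed limits (rad/s): [2.79, 2.79, 3.14, 3.14, 3.14, 3.14].

INTERFACE

Orientations are given as a unit quaternion [x, y, z, w].
In Python, from rig import sensors, eyes, ticket, robot gives the robot as it stands.
- The arm moves only by the tool drive_tool, never from a script. Its argument "deltas" is a list that holds one entry, the list of rows, each a list of 6 numbers: the shift along the tool's x, y, z in mm, then the turn, a rotation vector about the tool's x, y, z in rad. A call has 1 to 8 rows; each row shifts and turns the commanded pose from where the row before left it, along the tool's axes as they then stand; what a row does not reach is not made up. A row lasts 1/12 s, in which the tool goes at most 41.7 mm and 7.16 degrees, less where a joint would pass 70% of its speed; a pose out of reach is approached as far as the arm can. A call is refused whole if a number of a shift passes 41.7 or a number of a turn 0.125, either way. A call with a gripper value outside its range is refused whole. "gripper" is the opening in per cent of the stroke, from 0 (shut) to 100 (fully open), set as the call begins (left out, the last holds). The fingers move at their own pace and stop on an object; "squeeze" is the grip in N (left out, the last holds). Time passes only in rows, so rows that do not move let the fingers close. It gives the time, the measured TCP pose, the force, the opening and the grip force at its end, in the units of the state.
- sensors.get_obs(): the state, without advancing time (a new reading comes with each control period).
- eyes.camera(name): name is "scene" or "top" or "wrist"; returns a dict with "img" (420x560x3 uint8, red, green, blue), "fov_y" (degrees; the focal length in pixels is half the picture's height over the tangent of half this angle, whatever the lens; pixels are square), "cx", "cy" (the principal point, pixels), "xyz" and "attitude" of the camera in the world; the wrist camera has in their place "hand_eye" (4x4, takes a point from camera to tool coordinates, whose origin is the TCP and whose axes are the flange's). Camera axes: x right, y up, looking along -z (the intrinsics and any distortion apply to the point x, -y, -z); pixel columns grow to the right and rows downward; lengths in m; the calibration is good to about 2 mm. A picture is of the moment at which its call begins: read the wrist's pose just before it. There is no depth.
- ticket.hand_in(): hands the job in; it is judged then, once.
The state is a dict: "time": time; "q": joint angles; "joint_velocities": joint speeds; "joint_torque": joint torques, N m; "position": TCP position; "tool_rot": TCP orientation; "ft_force": force on the tool from outside, world axes, zero at the start; "moment": the same for the moment, N m; "grip_width": finger opening in m; "grip_force": force on a finger pad.
Only numpy, scipy, OpenCV 4.12 (cv2) and the standard library are available. Lean on these libraries where they do the work, as an engineer would, in place of code of your own. Each camera call takes 0.05 s, during which the arm holds its last target. There are 200 camera calls.

## Working session

There is one attempt and no reset: what is moved stays moved. The work goes in short steps, Python scripts to look and compute and a tool call to move; the robot and the scene stay as the last step left them, time stands still between calls to the robot, and variables do not carry over. Pictures are saved under pics/ and viewed, at most 10 in all, crops included, and the job is handed in when it is done.

Besides the shell and the picture viewer there is one more tool, called after ">>>" as name(argument=value, ...), one argument or row to a line, values as JSON. drive_tool: Moves the arm, as the interface text tells. Its arguments: {"type":"object","properties":{"deltas":{"type":"array"},"gripper":{"type":"number"},"squeeze":{"type":"number"}},"required":["deltas"]}

```bash
mkdir -p pics; python3 - <<'E'
from rig import sensors, eyes, ticket, robot
import cv2,pickle
d={}
for n in("scene","top"):
    c=eyes.camera(n); d[n]=c
    cv2.imwrite(f"pics/{n}1.png",c["img"][:,:,::-1])
    print({k:v for k,v in c.items() if k!="img"})
pickle.dump(d,open("cams.pkl","wb"))
o=sensors.get_obs();print(o["time"],o["position"],o["tool_rot"],robot.tip_reach)
E
```

```text
{'fov_y': 42.998765121752655, 'cx': 279.38730714404846, 'cy': 204.66801570202512, 'xyz': array([1.03734875, 0.44207779, 0.69589482]), 'attitude': array([0.13560002, 0.33159439, 0.87267806, 0.33179933])}
{'fov_y': 55.011320886335625, 'cx': 276.672346629175, 'cy': 216.33274057393476, 'xyz': array([0.5413042 , 0.01305435, 0.70696287]), 'attitude': array([-0.08122319,  0.04961622,  0.71210928, -0.69558709])}
0.1 [ 0.22752638 -0.58138398  0.21177895] [ 9.82682839e-01  1.85293047e-01 -7.61684789e-06 -9.61284097e-04] 0.022
```

View pics/scene1.png

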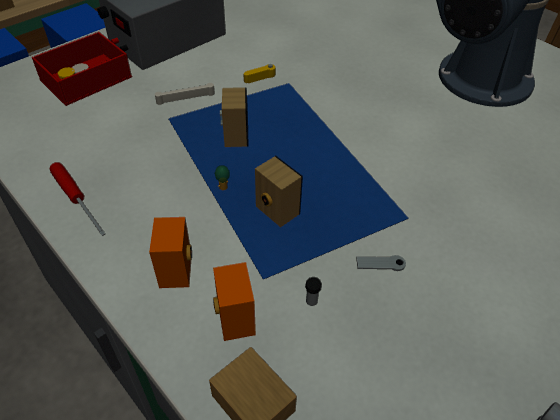

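View pics/top1.png

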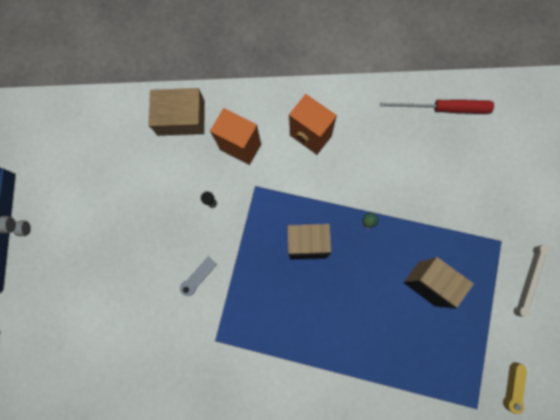

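Scene: candidates on the mat are the near block (278,190), which has a round dark/brass ring at (266,200), and the far block (235,117), which has something pale at (222,117). The orange blocks at (171,252) and (235,300) and the plain block at (253,388) are decoys off the mat. In the top view, the near one is at (309,240) and the far one at (439,282). The bulb is at (370,220). I'll confirm with a crop and measure.

```bash
cat > h.py <<'E'
import numpy as np,cv2,pickle
from scipy.spatial.transform import Rotation as R
def ray(c,u,v,z):
    f=c["img"].shape[0]/2/np.tan(np.radians(c["fov_y"]/2))
    d=R.from_quat(c["attitude"]).apply([(u-c["cx"])/f,-(v-c["cy"])/f,-1])
    o=np.array(c["xyz"]); return o+d*(z-o[2])/d[2]
E
python3 - <<'E'
from h import *
d=pickle.load(open("cams.pkl","rb"))
s=d["scene"]["img"][:,:,::-1]
cv2.imwrite("pics/crop.png",cv2.resize(s[70:240,190:330],None,fx=4,fy=3.5,interpolation=cv2.INTER_CUBIC))
t=d["top"]; im=t["img"][:,:,::-1]
cv2.imwrite("pics/crop2.png",cv2.resize(im[190:320,270:490],None,fx=3.6,fy=3.6,interpolation=cv2.INTER_CUBIC))
hsv=cv2.cvtColor(im,cv2.COLOR_BGR2HSV)
m=cv2.inRange(hsv,(100,120,40),(125,255,255))
c=max(cv2.findContours(m,0,2)[0],key=cv2.contourArea)
b=cv2.boxPoints(cv2.minAreaRect(c)); print("mat",[ray(t,*p,.003).round(3)[:2] for p in b])
for lo in (60,85,100,115):
  w=cv2.inRange(hsv,(8,50,lo),(25,200,255))
  for k in cv2.findContours(w,0,2)[0]:
    if cv2.contourArea(k)>150:
        r=cv2.minAreaRect(k); b=cv2.boxPoints(r)
        if 200<r[0][1]<330: P=np.array([ray(t,*p,.095)[:2] for p in b]);print(lo,r,P.mean(0).round(4),P.round(3).tolist())
print("bulb",ray(t,370,220,.04))
E
```

```text
mat [array([0.463, 0.151]), array([0.743, 0.077]), array([ 0.611, -0.366]), array([ 0.354, -0.269])]
60 ((440.5531005859375, 279.29644775390625), (58.48349380493164, 32.91310501098633), 29.875993728637695) [ 0.5556 -0.2002] [[0.557, -0.152], [0.598, -0.179], [0.554, -0.249], [0.513, -0.221]]
60 ((309.0, 239.0), (28.0, 40.0), 90.0) [ 0.6201 -0.0091] [[0.642, 0.021], [0.641, -0.04], [0.598, -0.039], [0.599, 0.022]]
85 ((445.6189270019531, 281.5865478515625), (45.9509162902832, 28.305763244628906), 36.02737045288086) [ 0.552  -0.2073] [[0.556, -0.169], [0.589, -0.196], [0.548, -0.246], [0.516, -0.219]]
85 ((309.0, 239.0), (28.0, 40.0), 90.0) [ 0.6201 -0.0091] [[0.642, 0.021], [0.641, -0.04], [0.598, -0.039], [0.599, 0.022]]
100 ((446.037841796875, 281.5730285644531), (45.289222717285156, 27.791112899780273), 36.02737045288086) [ 0.552 -0.208] [[0.556, -0.17], [0.588, -0.197], [0.548, -0.246], [0.516, -0.219]]
100 ((309.0, 238.5), (27.0, 40.0), 90.0) [ 0.6208 -0.0091] [[0.642, 0.021], [0.641, -0.04], [0.599, -0.039], [0.601, 0.022]]
115 ((446.3837890625, 281.59735107421875), (44.7010498046875, 27.423503875732422), 36.02737045288086) [ 0.552  -0.2085] [[0.556, -0.171], [0.588, -0.197], [0.548, -0.246], [0.517, -0.22]]
115 ((309.0, 238.5), (27.0, 40.0), 90.0) [ 0.6208 -0.0091] [[0.642, 0.021], [0.641, -0.04], [0.599, -0.039], [0.601, 0.022]]
bulb [ 0.65623417 -0.11340298  0.04      ]
```

View pics/crop.png

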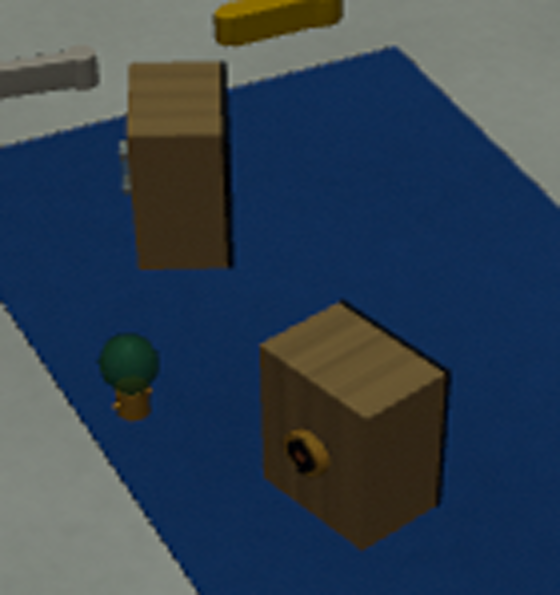

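View pics/crop2.png

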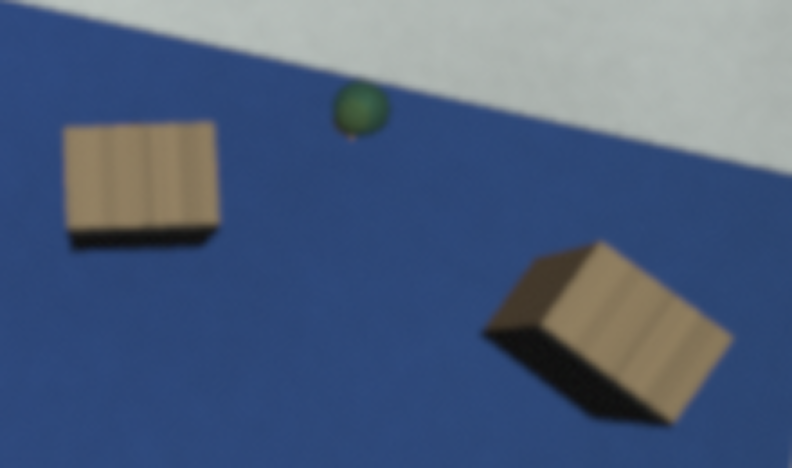

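The crop confirms it: the block near (266,200) has the round brass socket, and the far one shows steel clips at its side. Target is top-view (309,240). Next, its yaw and face centre.

```bash
python3 - <<'E'
from h import *
d=pickle.load(open("cams.pkl","rb"));t=d["top"];s=d["scene"]
P=[ray(t,u/3.6+270-.36,v/3.6+190-.36,.095)[:2] for u,v in((64,126),(215,121),(219,228),(67,232))]
print(np.round(P,4)); e=P[0]-P[1]; n=P[1]-P[2]
print(np.linalg.norm(e),np.linalg.norm(n),np.degrees(np.arctan2(-e[0],e[1])))
# scene crop check of top corners
S=[ray(s,190+u/4,70+v/3.5,.095)[:2] for u,v in((261,346),(368,418),(445,373),(341,302))]
print(np.round(S,4)); e=S[1]-S[0]
print(np.linalg.norm(e),np.degrees(np.arctan2(-e[0],e[1])))
E
```

```text
[[ 0.643   0.0232]
 [ 0.6434 -0.0411]
 [ 0.5979 -0.0408]
 [ 0.5977  0.023 ]]
0.0642353327759581 0.045524813849048856 0.3822382202500992
[[ 0.6455 -0.0364]
 [ 0.6437  0.0259]
 [ 0.6016  0.0251]
 [ 0.6014 -0.0374]]
0.062307336847040345 1.620639222541461
```

>>> drive_tool(
  deltas=[
    [[0,0,0,0,0,0.124],[0,0,0,0,0,0.124],[0,0,0,0,0,0.125],[20,-24,0,0,0,0],[20,-24,0,0,0,0],[20,-24,0,0,0,0],[20,-24,0,0,0,0],[20,-24,0,0,0,0]],
  ],
  gripper=0,
)

```text
time: 0.77
position: [0.3282, -0.4606, 0.2122]
tool_rot: [1.0, -0.0, -0.0, -0.001]
ft_force: [0.3, -0.5, 0.1]
grip_width: 0.0413
grip_force: 0.0
```

>>> drive_tool(
  deltas=[
    [[26,-32,0,0,0,0],[26,-32,0,0,0,0],[26,-32,0,0,0,0],[26,-32,0,0,0,0],[26,-32,0,0,0,0],[26,-32,0,0,0,0],[26,-32,0,0,0,0],[26,-32,0,0,0,0]],
  ],
)

```text
time: 1.43
position: [0.5364, -0.2041, 0.2123]
tool_rot: [1.0, -0.0, -0.0, -0.0]
ft_force: [0.7, -1.0, 0.0]
grip_width: 0.0009
grip_force: 0.0
```

>>> drive_tool(
  deltas=[
    [[26,-32,0,0,0,0],[26,-32,0,0,0,0],[26,-32,0,0,0,0],[26,-32,0,0,0,0],[26,-32,0,0,0,0],[26,-32,0,0,0,0],[0,0,0,0,0,0],[0,0,0,0,0,0]],
  ],
)

```text
time: 2.1
position: [0.6922, -0.0116, 0.2115]
tool_rot: [1.0, 0.002, -0.001, -0.0]
ft_force: [0.3, -0.4, 0.8]
grip_width: 0.0006
grip_force: 0.0
```

>>> drive_tool(
  deltas=[
    [[0,-2,26,0,0,0],[0,0,26,0,0,0],[0,0,26,0,0,0],[0,0,26,0,0,0],[0,0,0,0,0,0],[0,0,0,0,0,0]],
  ],
)

```text
time: 2.6
position: [0.6897, -0.0132, 0.107]
tool_rot: [1.0, -0.001, -0.003, -0.0]
ft_force: [0.2, -0.4, 0.6]
grip_width: 0.0002
grip_force: 0.0
```

```bash
python3 - <<'E'
from rig import *
from rig import eyes
import cv2
cv2.imwrite("pics/s2.png",eyes.camera("scene")["img"][:,:,::-1])
E
```

```text
(no output)
```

View pics/s2.png

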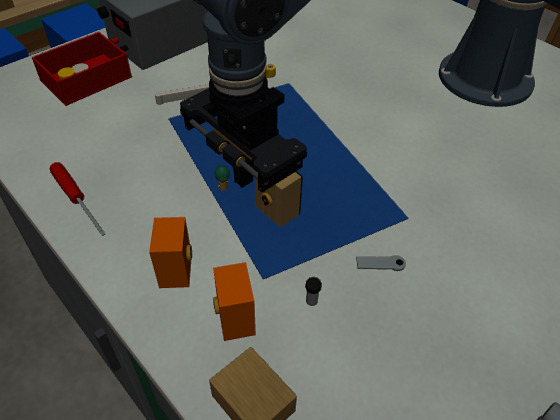

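The finger is at about (243,175), just beyond the socket face, with the block and bulb untouched. Approaching, then a slow push.

>>> drive_tool(
  deltas=[
    [[-7,-2,0,0,0,0],[-7,-2,0,0,0,0],[-7,-1,0,0,0,0],[-7,0,0,0,0,0],[-3,0,0,0,0,0],[-3,0,0,0,0,0],[-3,0,0,0,0,0],[-3,0,0,0,0,0]],
  ],
)

```text
time: 3.32
position: [0.6517, -0.0072, 0.1088]
tool_rot: [1.0, -0.0, 0.0, 0.0]
ft_force: [1.5, 0.6, -0.2]
grip_width: 0.0003
grip_force: 0.0
```

>>> drive_tool(
  deltas=[
    [[-3,0,0,0,0,0],[-3,0,0,0,0,0],[-3,0,0,0,0,0],[-3,0,0,0,0,0]],
  ],
)

```text
time: 3.65
position: [0.6395, -0.0071, 0.1086]
tool_rot: [1.0, -0.0, -0.0, -0.0]
ft_force: [0.0, -0.2, 0.0]
grip_width: 0.0005
grip_force: 0.0
```

>>> drive_tool(
  deltas=[
    [[-3,0,0,0,0,0],[-3,0,0,0,0,0],[-3,0,0,0,0,0],[-3,0,0,0,0,0]],
  ],
)

```text
time: 3.98
position: [0.6275, -0.0071, 0.1086]
tool_rot: [1.0, -0.0, -0.0, -0.0]
ft_force: [-0.8, 0.1, 0.5]
grip_width: 0.0004
grip_force: 0.0
```

```bash
python3 - <<'E'
from rig import eyes
import cv2
i=eyes.camera("scene")["img"][60:270,150:430,::-1]
cv2.imwrite("pics/s3.png",cv2.resize(i,None,fx=2.5,fy=2.5))
E
```

```text
(no output)
```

View pics/s3.png

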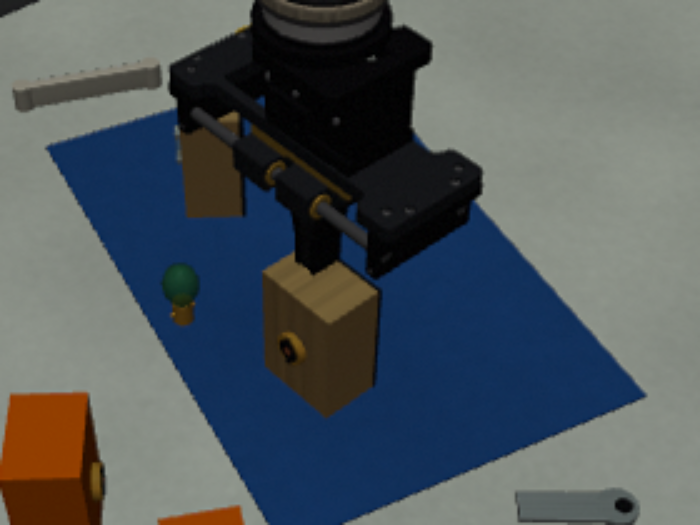

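The block hasn't moved (socket still at (266,199)). The fingertip, at about (277,168), seems to have passed over its top. Checking where the tip really is.

```bash
python3 - <<'E'
from h import *
from rig import eyes,sensors,robot
o=sensors.get_obs();print(o["position"],o["tool_rot"],o["ft_force"],robot.tip_reach,[a for a in dir(robot) if a[0]!='_'])
c=eyes.camera("scene")
def proj(p):
    f=210/np.tan(np.radians(c["fov_y"]/2)); q=R.from_quat(c["attitude"]).inv().apply(np.array(p)-c["xyz"])
    return (c["cx"]+f*q[0]/-q[2]).round(1),(c["cy"]-f*q[1]/-q[2]).round(1)
T=R.from_quat(o["tool_rot"])
for z in(.022,.012,.002): print(z,[proj(o["position"]+T.apply([x,y,z])) for x,y in((.0095,-.015),(.0095,.015),(-.0095,-.015))])
i=c["img"][130:240,230:340,::-1]
cv2.imwrite("pics/s4.png",cv2.resize(i,None,fx=5.4,fy=5.4,interpolation=cv2.INTER_CUBIC))
E
```

```text
[ 0.62668142 -0.00701704  0.10858187] [ 9.99999810e-01 -7.90117940e-05 -6.06376478e-04 -8.19137487e-05] [-1.11956475  0.22114938  0.22878012] 0.022 ['Unreachable', 'tip_reach']
0.022 [(np.float64(277.8), np.float64(184.7)), (np.float64(265.5), np.float64(174.6)), (np.float64(286.6), np.float64(179.1))]
0.012 [(np.float64(277.9), np.float64(180.2)), (np.float64(265.5), np.float64(170.2)), (np.float64(286.8), np.float64(174.7))]
0.002 [(np.float64(278.0), np.float64(175.8)), (np.float64(265.4), np.float64(165.7)), (np.float64(287.0), np.float64(170.2))]
```

View pics/s4.png

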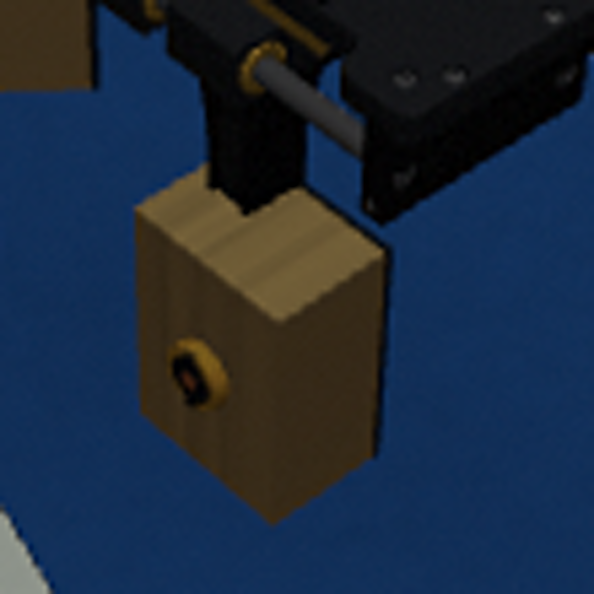

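The finger is drawn over the block's top face, about 30 mm higher than tip_reach predicts, so it slid over without contact. I'll back off and measure the tip's height against the background.

>>> drive_tool(
  deltas=[
    [[10,0,0,0,0,0],[15,0,0,0,0,0],[20,0,0,0,0,0],[20,0,0,0,0,0],[0,0,0,0,0,0],[0,0,0,0,0,0]],
  ],
)

```text
time: 4.58
position: [0.6931, -0.0072, 0.1084]
tool_rot: [1.0, -0.0, -0.0, 0.0]
ft_force: [-0.5, -0.1, -0.2]
grip_width: 0.0002
grip_force: 0.0
```

```bash
python3 - <<'E'
from h import *
from rig import eyes,sensors
o=sensors.get_obs();w=eyes.camera("wrist");c=eyes.camera("scene")
pickle.dump((o,w,c),open("w.pkl","wb"))
print(w["fov_y"],w["cx"],w["cy"],np.round(w["hand_eye"],3))
T=R.from_quat(o["tool_rot"])
f=210/np.tan(np.radians(c["fov_y"]/2))
for z in(.022,-.008):
  q=R.from_quat(c["attitude"]).inv().apply(o["position"]+T.apply([0,0,z])-c["xyz"]); print(z,c["cx"]-f*q[0]/q[2],c["cy"]+f*q[1]/q[2])
a=cv2.resize(w["img"],(400,300)); b=cv2.resize(c["img"][120:220,200:333],(400,300))
a2=np.hstack([a,b]); cv2.imwrite("pics/s5.png",a2[:,:,::-1])
E
```

```text
62.44035718794409 280.1302438536703 208.2222340389342 [[-0.001  0.967  0.254  0.071]
 [ 1.     0.001  0.     0.   ]
 [-0.     0.254 -0.967 -0.171]
 [ 0.     0.     0.     1.   ]]
0.022 244.09530932477247 196.73047122283975
-0.008 243.4501990362319 183.26813109946434
```

View pics/s5.png

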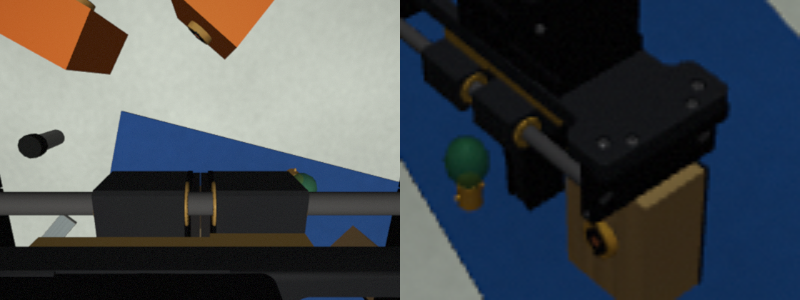

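Wrist view: closed jaws with the bulb off to the right at (305,185). Scene crop: the fingertip's lower corner is at about (540,210), which puts the real tip near z≈0.113. I'll descend 28 mm and push again, checking the socket's position numerically.

>>> drive_tool(
  deltas=[
    [[0,0,10,0,0,0],[0,0,10,0,0,0],[0,0,8,0,0,0],[-10,0,0,0,0,0],[-10,0,0,0,0,0],[-5,0,0,0,0,0],[-4,0,0,0,0,0],[-3,0,0,0,0,0]],
  ],
)

```text
time: 5.35
position: [0.6602, -0.0071, 0.0803]
tool_rot: [1.0, -0.0, -0.0, -0.0]
ft_force: [0.5, -0.8, -0.5]
grip_width: 0.0002
grip_force: 0.0
```

>>> drive_tool(
  deltas=[
    [[-3,0,0,0,0,0],[-3,0,0,0,0,0],[-3,0,0,0,0,0],[-3,0,0,0,0,0]],
  ],
)

```text
time: 5.68
position: [0.6496, -0.0073, 0.0811]
tool_rot: [1.0, -0.0, 0.001, 0.0]
ft_force: [1.3, -0.7, 1.1]
grip_width: 0.0004
grip_force: 0.6
```

```bash
cat >> h.py <<'E'
def brass(c):
    hsv=cv2.cvtColor(c["img"],cv2.COLOR_RGB2HSV)[:,:,:]
    m=cv2.inRange(hsv,(12,170,70),(24,255,255)); m[:,:230]=0; m[:,330:]=0; m[:120]=0; m[245:]=0
    n,_,s,ce=cv2.connectedComponentsWithStats(m); return [(s[k,4],ce[k].round(1)) for k in range(1,n) if s[k,4]>5]
def wood(c):
    hsv=cv2.cvtColor(c["img"],cv2.COLOR_RGB2HSV)
    m=cv2.inRange(hsv,(8,50,60),(25,165,255)); m[:,:230]=0; m[:,330:]=0; m[:150]=0; m[250:]=0
    y,x=np.nonzero(m); return len(x),x.min(),x.max(),y.min(),y.max()
E
python3 - <<'E'
from h import *
from rig import eyes
print(brass(pickle.load(open("cams.pkl","rb"))["scene"]),wood(pickle.load(open("cams.pkl","rb"))["scene"]))
c=eyes.camera("scene"); print(brass(c),wood(c))
E
```

```text
[(np.int32(39), array([267.9, 196.8]))] (763, np.int64(255), np.int64(300), np.int64(157), np.int64(189))
[(np.int32(6), array([264.2, 161.8])), (np.int32(49), array([269.5, 195.1]))] (351, np.int64(257), np.int64(283), np.int64(163), np.int64(224))
```

Contact made: the socket has shifted up and to the right, so the block is tipping. Continuing.

>>> drive_tool(
  deltas=[
    [[-3,0,0,0,0,0],[-3,0,0,0,0,0],[-3,0,0,0,0,0],[-3,0,0,0,0,0]],
  ],
)

```text
time: 6.07
position: [0.6364, -0.0071, 0.0807]
tool_rot: [1.0, -0.0, -0.0, -0.0]
ft_force: [0.4, 0.3, 1.5]
grip_width: 0.0005
grip_force: 0.4
```

```bash
python3 - <<'E'
from h import *
from rig import eyes
c=eyes.camera("scene"); print(brass(c),wood(c))
i=c["img"][130:240,230:340,::-1]
cv2.imwrite("pics/s6.png",cv2.resize(i,None,fx=5.4,fy=5.4,interpolation=cv2.INTER_CUBIC))
E
```

```text
[(np.int32(41), array([274.2, 191.4])), (np.int32(8), array([267.5, 187. ]))] (881, np.int64(256), np.int64(290), np.int64(159), np.int64(222))
```

View pics/s6.png

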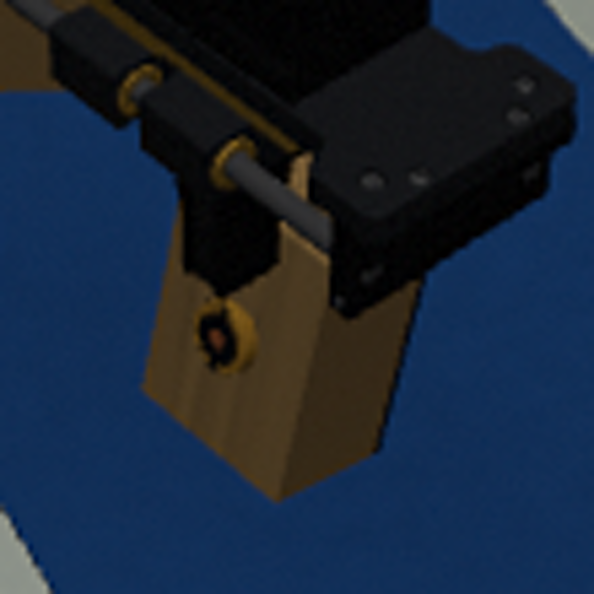

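The block is leaning about 20° on its lower edge, not sliding, with the tip just above the socket. I'll keep pushing while rising slightly.

>>> drive_tool(
  deltas=[
    [[-3,0,-2,0,0,0],[-3,0,-1,0,0,0],[-3,0,-1,0,0,0],[-3,0,-1,0,0,0],[-3,0,-1,0,0,0],[-3,0,0,0,0,0]],
  ],
)

```text
time: 6.62
position: [0.6185, -0.0071, 0.0869]
tool_rot: [1.0, -0.0, 0.0, 0.0]
ft_force: [1.5, 0.2, -0.2]
grip_width: 0.0006
grip_force: 0.1
```

```bash
python3 - <<'E'
from h import *
from rig import eyes
c=eyes.camera("scene"); print(brass(c),wood(c))
E
```

```text
[(np.int32(9), array([280.4, 149.7])), (np.int32(59), array([278.1, 184.8]))] (1195, np.int64(258), np.int64(300), np.int64(152), np.int64(218))
```

>>> drive_tool(
  deltas=[
    [[-3,0,0,0,0,0],[-3,0,0,0,0,0],[-3,0,0,0,0,0],[-3,0,0,0,0,0],[0,0,0,0,0,0],[0,0,0,0,0,0]],
  ],
)

```text
time: 7.17
position: [0.6066, -0.0071, 0.0866]
tool_rot: [1.0, -0.0, -0.0, -0.0]
ft_force: [0.4, -0.2, -0.1]
grip_width: 0.0005
grip_force: 0.0
```

```bash
python3 - <<'E'
from h import *
from rig import eyes
c=eyes.camera("scene"); print(brass(c),wood(c))
f=210/np.tan(np.radians(c["fov_y"]/2))
for p in([.551,-.008,.055],[.597,.024,.049],[.505,.024,.049]):
  q=R.from_quat(c["attitude"]).inv().apply(np.array(p)-c["xyz"]); print(c["cx"]-f*q[0]/q[2],c["cy"]+f*q[1]/q[2])
E
```

```text
[(np.int32(8), array([286.5, 146.2])), (np.int32(12), array([304. , 167.5]))] (801, np.int64(278), np.int64(329), np.int64(157), np.int64(201))
308.1803150808244 169.0717615597481
301.4840747608145 194.50570685863994
339.74292844053036 169.11968161882376
```

The socket is now near its predicted lying position. Lifting clear and moving aside for a final check.

>>> drive_tool(
  deltas=[
    [[0,0,-10,0,0,0],[0,0,-25,0,0,0],[0,0,-30,0,0,0],[0,0,-35,0,0,0],[0,0,-30,0,0,0],[-5,35,0,0,0,0],[-5,35,0,0,0,0],[-5,35,0,0,0,0]],
  ],
)

```text
time: 7.88
position: [0.5923, -0.1127, 0.2188]
tool_rot: [1.0, 0.001, 0.002, 0.001]
ft_force: [0.5, 0.1, 0.6]
grip_width: 0.0003
grip_force: 0.0
```

>>> drive_tool(
  deltas=[
    [[-10,35,0,0,0,0],[-10,35,0,0,0,0],[-10,35,0,0,0,0],[-10,35,0,0,0,0],[-10,35,0,0,0,0],[-10,35,0,0,0,0],[-10,35,0,0,0,0],[-10,35,0,0,0,0]],
  ],
)

```text
time: 8.55
position: [0.5111, -0.3939, 0.2176]
tool_rot: [1.0, -0.0, 0.0, 0.0]
ft_force: [0.8, -0.5, 0.5]
grip_width: 0.0004
grip_force: 0.0
```

>>> drive_tool(
  deltas=[
    [[-20,35,0,0,0,0],[-20,35,0,0,0,0],[-20,35,0,0,0,0],[-20,35,0,0,0,0],[-20,35,0,0,0,0],[0,0,0,0,0,0],[0,0,0,0,0,0],[0,0,0,0,0,0]],
  ],
)

```text
time: 9.22
position: [0.4115, -0.5667, 0.2169]
tool_rot: [1.0, -0.0, 0.0, -0.0]
ft_force: [0.3, -0.2, -0.1]
grip_width: 0.0003
grip_force: 0.0
```

```bash
python3 - <<'E'
from h import *
from rig import eyes
c=eyes.camera("scene"); t=eyes.camera("top"); print(brass(c))
a=cv2.resize(c["img"][60:285,150:420],(400,333)); b=cv2.resize(t["img"][150:420,200:524],(400,333))
cv2.imwrite("pics/s7.png",np.hstack([a,b])[:,:,::-1])
E
```

```text
[(np.int32(11), array([304.1, 167.3])), (np.int32(24), array([311.8, 171.3]))]
```

View pics/s7.png

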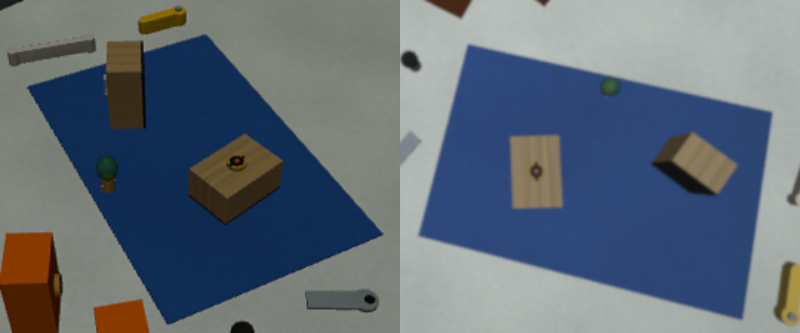

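The block lies flat with its socket facing up (scene (236,162), top (537,171) in this composite), wholly on the mat. The fuse block and bulb have not moved, and the arm is clear.

```bash
python3 -c "
from rig import ticket; print(ticket.hand_in())"
```

```text
the job is handed in; nothing more can be done
None
```

The socket block is tipped onto its rubber base, socket up and wholly on the mat, with the fuse block and bulb where they stood; the first push passed over it without contact, the second tipped it, and the job was handed in at about 9 s.

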